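# Shut the standard away in the dark case

### The arm

A 6-joint arm with a two-finger parallel gripper is mounted at the origin on a cart in front of the work surface, level with it; the furniture and walls round the work are solid. World frame = base frame: x ahead of the robot, y to its left, z up, the work surface at z = 0. Lengths are in mm, angles in rad, forces in N, time in s.
With the tool pointing down it reaches from about 350 to 775 mm from the base axis. Payload 7.3 kg.
Tool frame: the origin (TCP) lies on the centre line of the jaws, within the pads' length; the fingertips stand finger_overhang ahead of it and the grasp point (between the pads) lies 8 mm behind it (finger_overhang is the distance from the TCP to the fingertips, in mm); z points along the fingers, y is the line along which they close (so a half turn about z gives the same grasp; the last joint's range is limited). The gripper opens to 92 mm and grips with 3 to 60 N. Pads are 19 mm wide; open, the fingers measure 130 mm over their backs; the gripper's body (75 mm by 190 mm) begins 47 mm behind the grasp point.
Start: joints at [-1.375, 0.342, 1.524, -0, 1.275, -0.146], TCP at [175.994, -494.641, 237.741] pointing down, gripper open.
Joint ranges: [-2.53, 2.53], [-0.77, 2.02], [0.04, 2.7], [-1, 4.14], [0.28, 2.66], [-3.11, 3.11]. Speed limits (rad/s): [2.57, 2.57, 3.14, 3.14, 3.14, 3.14].

### API

Orientations are given as [roll, pitch, yaw] about the fixed x, y, z axes, in that order (R = Rz(yaw) Ry(pitch) Rx(roll)).
In Python, from plant import get_obs, capture, close_job, finger_overhang gives the robot as it stands.
- The arm moves only by the shell command python3 -m inch 'ROWS'. ROWS is JSON, one flat list of numbers, 7 for each row, row after row: the turn, a rotation vector about the tool's x, y, z scaled (see below), then the shift along the tool's x, y, z scaled (see below), then the closure, from -1 (fully open) to 1 (shut). In form: [ax, ay, az, tx, ty, tz, gripper, ax, ay, az, tx, ty, tz, gripper, ...]. A call has 1 to 10 rows; each row shifts and turns the commanded pose from where the row before left it, along the tool's axes as they then stand; what a row does not reach is not made up. The controller multiplies each number of a shift by 0.8 m and each number of a turn by 1.5 rad. A row lasts 1/12 s, in which the tool goes at most 41.7 mm and 7.16 degrees, less where a joint would pass 70% of its speed; a pose out of reach is approached as far as the arm can. A call with a number of a shift or a turn outside -1 to 1 is refused whole. A call with a gripper value outside its range is refused whole. The fingers move at their own pace and stop on an object; the grip force is fixed at half the most. Time passes only in rows, so rows that do not move let the fingers close. It gives the time, the measured TCP pose, the force, the opening and the grip force at its end, in the units of the state.
- get_obs(): the state, without advancing time (a new reading comes with each control period).
- capture(name): name is "side" or "top" or "wrist"; returns a dict with "image" (384x512x3 uint8, red, green, blue), "mtx" (3x3 intrinsics, pixels), "pose" (4x4, takes a point from camera to world coordinates). Camera axes: x right, y up, looking along -z (the intrinsics and any distortion apply to the point x, -y, -z); pixel columns grow to the right and rows downward; lengths in mm; the calibration is good to about 2 mm. A picture is of the moment at which its call begins. There is no depth.
- close_job(): hands the job in; it is judged then, once.
The state is a dict: "time": time; "joint_positions": joint angles; "dq": joint speeds; "tau": joint torques, N m; "tool_pos": TCP position; "tcp_rot": TCP orientation; "contact_force": force on the tool from outside, world axes, zero at the start; "moment": the same for the moment, N m; "grip_width": finger opening in mm; "finger_force": force on a finger pad.
Only numpy, scipy, OpenCV 4.12 (cv2) and the standard library are available. Lean on these libraries where they do the work, as an engineer would, in place of code of your own. Each camera call takes 0.05 s, during which the arm holds its last target. There are 200 camera calls.

### The job

Calibration standard must be kept in the dark. Swing the blue lid of the grey case up until it stands wide open by itself, stand the white jar with the red cap upright on the floor of the case without dropping it, then lower the lid until it is fully shut, without slamming it.

Things in the scene. Friction and masses are not known exactly. Their poses are not given: they have to be found in the camera images.
- jar_centre (a point): Centre (39 mm above the foot) of the white jar with the red cap, loose and upright on the worktop, z up; 78 mm tall, 0.09 kg; body 44 mm in diameter, cap (top 11 mm) 38 mm. Bystanders: an amber bottle with a white cap (55 mm in diameter, 105 mm tall; may have swapped places with the jar) and a squat all-white pot (40 mm in diameter, 42 mm tall).
- case_floor (a point): Centre of the inner floor of the grey case, fixed to the worktop. Outside 150 (x) by 170 (y) by 90 mm high without lid; walls and floor 5 mm, so 85 mm deep inside. x axis: from the front (grip side, towards the robot) to the hinge at the back; y: parallel to the hinge; z up. The hinge line runs along y through x = +75 mm, z = +85 mm of this frame (top of the back wall).
- lid_grip (a point): Centre of the yellow grip bar on the front of the blue lid, moving with it: a cylinder 18 mm in diameter, 30 mm long along the case's y, 30 mm ahead of the lid's front edge, 180 mm from the hinge line and, lid shut, 4 mm above the rim. Pinched from above by its two flat ends it turns between the fingers as the lid swings; lid upright, it is topmost, 0.27 m above the worktop.
- case_lid (a joint): Lid angle in rad: 0 shut, growing as the front edge swings up and back; 1.57 upright, stop at 1.75. The hinge is stiff (0.3 N m of friction, 2 to 3 N at the grip bar), so the lid stays at whatever angle it is left. It may start slightly ajar. Lid 8 mm thick, 0.18 kg.

How it is judged:
By the outcome, as a careful person would: the job done as asked, in the order asked, and still so for the second after the job is handed in, with the robot touching nothing.
It also fails if it takes over 67 s, if anything falls off the work surface, if the arm or the gripper's body presses on something with over 40 N, if the wrist force passes 120 N, or if a joint passes its speed limit or range.

## Working session

There is one attempt and no reset: what is moved stays moved. The work goes in short steps, Python scripts to look and compute and a shell command to move; the robot and the scene stay as the last step left them, time stands still between calls to the robot, and variables do not carry over. Pictures are saved under pics/ and viewed, at most 10 in all, crops included, and the job is handed in when it is done.

```bash
ls; mkdir -p pics; cat > h.py <<'E'
import numpy as np, cv2
from plant import get_obs, capture, close_job, finger_overhang
def snap(cam,fn):
    c=capture(cam); cv2.imwrite('pics/'+fn+'.png',c['image'][:,:,::-1]); np.savez('pics/'+fn+'.npz',mtx=c['mtx'],pose=c['pose'],image=c['image']); print(cam,[k for k in c])
    return c
def ray(fn,u,v):
    d=np.load('pics/'+fn+'.npz'); K=d['mtx'];P=d['pose']
    r=np.linalg.inv(K)@[u,v,1]; r=np.array([r[0],-r[1],-r[2]]); return P[:3,3],P[:3,:3]@r
def onz(fn,u,v,z):
    o,r=ray(fn,u,v); return (o+r*(z-o[2])/r[2]).round(1)
E
python3 - <<'E'
from h import *
print(get_obs(), finger_overhang)
a=snap('top','top0');b=snap('side','side0')
print({k:v for k,v in a.items() if k not in('image',)})
E
```

```text
pics
{'time': 0.0, 'joint_positions': array([-1.37499620e+00,  3.42668730e-01,  1.52500750e+00, -2.27071976e-05,
        1.27540034e+00, -1.45997240e-01]), 'dq': array([ 0.00034625, -0.0021161 , -0.00059504,  0.00040251,  0.00048068,
        0.00122029]), 'tau': array([ 8.68594143e-04, -4.31236374e+01, -2.44213647e+01,  7.19187269e-02,
        5.59924264e-02, -1.37768052e-04]), 'tool_pos': array([ 175.90960248, -494.23972925,  237.07629862]), 'tcp_rot': array([-3.14012137e+00, -1.94394980e-04,  3.41803850e-01]), 'contact_force': array([ 0.91781518, -0.23228472, -0.58237641]), 'moment': array([-0.02239894, -0.0163139 ,  0.04246245]), 'finger_force': 0.0, 'grip_width': 91.77711610909118} 11.0
top ['image', 'mtx', 'pose']
side ['image', 'mtx', 'pose']
{'mtx': array([[404.10506175,   0.        , 253.98759373],
       [  0.        , 404.10506175, 188.87202675],
       [  0.        ,   0.        ,   1.        ]]), 'pose': array([[ 7.38500859e-03,  9.90740490e-01, -1.35568226e-01,
         4.25481258e+02],
       [-9.99966005e-01,  7.81399924e-03,  2.63253349e-03,
        -2.60861036e+02],
       [ 3.66748753e-03,  1.35544177e-01,  9.90764516e-01,
         9.52013542e+02],
       [ 0.00000000e+00,  0.00000000e+00,  0.00000000e+00,
         1.00000000e+00]])}
```

View pics/top0.png

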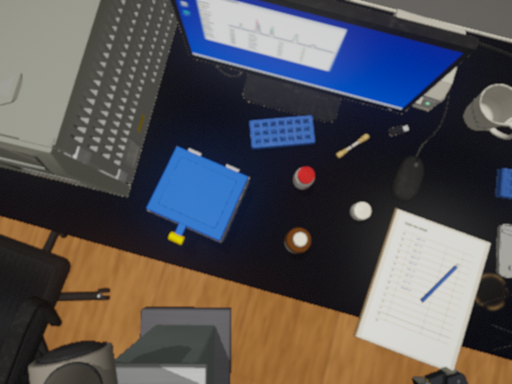

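View pics/side0.png

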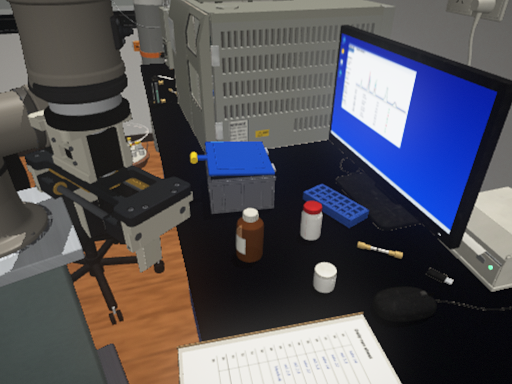

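The top view shows the lid corners near (184,148), (249,178), (220,241) and (148,207), the yellow bar at (177,238), the red cap at (305,176), the amber bottle at (298,240) and the pot at (361,211). In the side view the bar is at (197,158) and the red cap at (312,208).

```bash
python3 - <<'E'
from h import *
def cent(fn,lo,hi,box):
    im=np.load('pics/'+fn+'.npz')['image']; hsv=cv2.cvtColor(im,cv2.COLOR_RGB2HSV)
    m=cv2.inRange(hsv,lo,hi); k=np.zeros_like(m); x0,y0,x1,y1=box; k[y0:y1,x0:x1]=1
    ys,xs=np.nonzero(m*k); return xs.mean(),ys.mean(),len(xs),xs.min(),xs.max(),ys.min(),ys.max()
def tri(p,q):
    o1,r1=p;o2,r2=q
    A=np.stack([r1,-r2],1); s=np.linalg.lstsq(A,o2-o1,rcond=None)[0]
    a=o1+r1*s[0];b=o2+r2*s[1]; return ((a+b)/2).round(1),np.linalg.norm(a-b).round(1)
yt=cent('top0',(22,120,80),(35,255,255),(160,225,195,250)); ys=cent('side0',(22,120,80),(35,255,255),(180,145,215,170))
print(yt,ys,'bar',tri(ray('top0',*yt[:2]),ray('side0',*ys[:2])))
rt=cent('top0',(0,120,60),(8,255,255),(285,160,325,195)); rs=cent('side0',(0,120,60),(8,255,255),(295,195,330,220))
print(rt,rs,'cap',tri(ray('top0',*rt[:2]),ray('side0',*rs[:2])), onz('top0',*rt[:2],78))
im=np.load('pics/top0.npz')['image']; hsv=cv2.cvtColor(im,cv2.COLOR_RGB2HSV)
m=cv2.inRange(hsv,(100,120,60),(120,255,255)); k=np.zeros_like(m);k[135:250,135:252]=1; m*=k
c=max(cv2.findContours(m,0,2)[0],key=cv2.contourArea)
m=cv2.morphologyEx(m,cv2.MORPH_OPEN,np.ones((13,13),np.uint8))
c=max(cv2.findContours(m,0,2)[0],key=cv2.contourArea)
r=cv2.minAreaRect(c);print(r)
bp=cv2.approxPolyDP(c,8,True)[:,0];print(bp)
for p in bp: print(onz('top0',*map(float,p),96))
print('bottle',onz('top0',300,240,105),'pot',onz('top0',361,211,42))
for f in('top0','side0'):
  d=np.load('pics/%s.npz'%f);print(d['pose'][:3,3])
y,x=130,180
big=cv2.resize(np.load('pics/side0.npz')['image'][125:300,170:350],None,fx=3.3,fy=3.3,interpolation=cv2.INTER_CUBIC)
cv2.imwrite('pics/crop1.png',big[:,:,::-1])
E
```

```text
(np.float64(175.50340136054422), np.float64(237.99319727891157), 147, np.int64(168), np.int64(184), np.int64(231), np.int64(244)) (np.float64(193.1904761904762), np.float64(157.1547619047619), 84, np.int64(190), np.int64(197), np.int64(151), np.int64(163)) bar (array([ 437.3, -100.5,  103.5]), np.float64(0.6))
(np.float64(305.7885462555066), np.float64(175.02202643171807), 227, np.int64(298), np.int64(314), np.int64(167), np.int64(183)) (np.float64(312.0962962962963), np.float64(206.2962962962963), 135, np.int64(304), np.int64(320), np.int64(202), np.int64(213)) cap (array([ 577.6, -377.4,   71.2]), np.float64(0.6)) [ 576.6 -376.6   78. ]
((196.15516662597656, 193.137939453125), (82.59175109863281, 74.71336364746094), 23.198591232299805)
[[174 149]
 [150 210]
 [222 236]
 [244 173]]
[628.4 -89.3  96. ]
[495.6 -42.9  96. ]
[ 442.  -196.6   96. ]
[ 576.9 -241.4   96. ]
bottle [ 434.8 -359.6  105. ] pot [ 501.5 -505.3   42. ]
[ 425.48125787 -260.86103575  952.01354243]
[ 120.76348803 -877.04263086  528.14775431]
```

View pics/crop1.png

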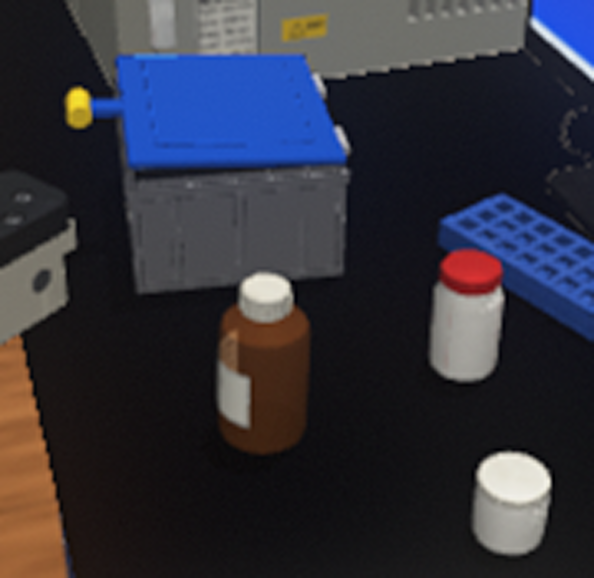

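The crop shows the lid almost shut, with the grip bar at crop (78,107) and the jar and bottle well separate. I'll refit the lid corners with less distortion.

```bash
python3 - <<'E'
from h import *
im=np.load('pics/top0.npz')['image']; hsv=cv2.cvtColor(im,cv2.COLOR_RGB2HSV)
m=cv2.inRange(hsv,(100,120,60),(120,255,255)); k=np.zeros_like(m);k[135:250,135:254]=1; m*=k
m=cv2.morphologyEx(m,cv2.MORPH_OPEN,cv2.getStructuringElement(cv2.MORPH_ELLIPSE,(9,9)))
c=max(cv2.findContours(m,0,2)[0],key=cv2.contourArea)
pts=np.array([onz('top0',float(p[0]),float(p[1]),97)[:2] for p in c[:,0]],np.float32)
r=cv2.minAreaRect(pts);print(r,cv2.boxPoints(r))
bar=np.array([437.3,-100.5]);d=np.array(r[0])-bar;print(d,np.linalg.norm(d),np.arctan2(d[1],d[0]))
# base-to-things reach
for p in ([437,-100],[577,-377]): print(np.hypot(*p))
E
```

```text
((527.1795043945312, -137.76986694335938), (175.3305206298828, 172.51858520507812), 66.86125183105469) [[ 413.4104   -184.4866  ]
 [ 572.0509   -252.27936 ]
 [ 640.9486    -91.05313 ]
 [ 482.3081    -23.260376]]
[ 89.87950439 -37.26986694] 97.30040232281813 -0.3930841778283182
448.2956613664692
689.2445139426211
```

```bash
cat >> h.py <<'E'
def to(x,y,z,yaw=-0.4):
    from scipy.spatial.transform import Rotation as Ro
    o=get_obs(); R=Ro.from_euler('xyz',o['tcp_rot']); d=np.array([x,y,z])-o['tool_pos']
    w=(R.inv()*Ro.from_euler('xyz',[np.pi,0,yaw])).as_rotvec()
    print('t',o['time'],'pos',o['tool_pos'].round(1),'rot',o['tcp_rot'].round(3),'F',o['contact_force'].round(1),'w',round(o['grip_width'],1),round(o['finger_force'],1))
    print('shift mm',(R.inv().apply(d)).round(1),'units',(R.inv().apply(d)/800).round(4),'turn units',(w/1.5).round(4))
E
python3 -m inch '[0,0,0.0825,0,0,0,-1, 0,0,0.0825,0,0,0,-1, 0,0,0.0825,0,0,0,-1, 0,0,0.0825,0,0,0,-1, 0,0,0.0825,0,0,0,-1, 0,0,0.0825,0,0,0,-1, 0,0,0,0.01,-0.04,0,-1, 0,0,0,0.01,-0.05,0,-1, 0,0,0,0.01,-0.05,0,-1, 0,0,0,0.01,-0.05,0,-1]'
python3 -c "
from h import *
to(437,-100.5,190)"
```

```text
time: 0.93
tool_pos: [265.1, -365.5, 237.3]
tcp_rot: [-3.141, 0.001, -0.402]
contact_force: [1.4, -0.0, -0.2]
grip_width: 91.7
finger_force: 0.0
t 0.9333 pos [ 265.1 -365.5  237.3] rot [-3.141e+00  1.000e-03 -4.020e-01] F [ 1.4 -0.  -0.2] w 91.7 0.0
shift mm [  54.5 -311.1   47.4] units [ 0.0682 -0.3889  0.0593] turn units [-0.0005  0.0004 -0.0013]
```

```bash
python3 -m inch '[0,0,0,0.008,-0.046,0.007,-1, 0,0,0,0.008,-0.046,0.007,-1, 0,0,0,0.008,-0.046,0.007,-1, 0,0,0,0.008,-0.046,0.007,-1, 0,0,0,0.008,-0.046,0.007,-1, 0,0,0,0.008,-0.046,0.007,-1, 0,0,0,0.008,-0.046,0.007,-1, 0,0,0,0.005,-0.04,0.007,-1, 0,0,0,0,0,0,-1, 0,0,0,0,0,0,-1]'
python3 -c "
from h import *
to(437,-100.5,95)
snap('wrist','w1')"
```

```text
time: 1.77
tool_pos: [422.8, -118.0, 192.4]
tcp_rot: [3.141, 0.001, -0.397]
contact_force: [0.2, -0.7, -0.2]
grip_width: 91.3
finger_force: 0.0
t 1.7667 pos [ 422.8 -118.   192.4] rot [ 3.141e+00  1.000e-03 -3.970e-01] F [ 0.2 -0.7 -0.2] w 91.3 0.0
shift mm [  6.5 -21.7  97.3] units [ 0.0081 -0.0271  0.1217] turn units [0.0001 0.0009 0.0022]
wrist ['image', 'mtx', 'pose']
```

View pics/w1.png

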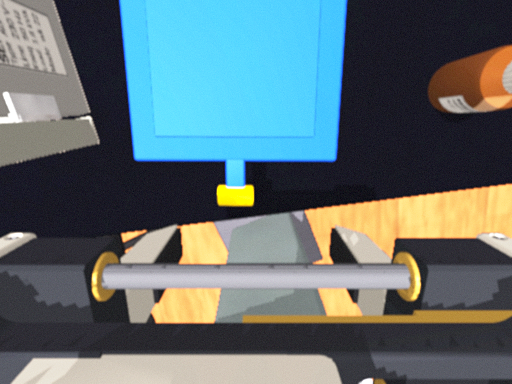

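The wrist view shows the bar square to the fingers with its centre at about (235.5,195), and the lid's front edge runs level along row 160 from column 134 to 337. Yaw is therefore right.

```bash
python3 - <<'E'
from h import *
for z in (94,99,104): print(z,onz('w1',235.5,195,z))
a=onz('w1',134,160,98);b=onz('w1',337,160,98); print(a,b,np.linalg.norm(a-b),np.arctan2(*(a-b)[:2]))
d=np.load('pics/top0.npz')
q=onz('w1',235.5,195,101);to(q[0],q[1],92)
E
```

```text
94 [ 434.1 -101.3   94. ]
99 [ 435.4 -102.2   99. ]
104 [ 436.6 -103.2  104. ]
[498.4 -33.4  98. ] [ 430.2 -196.5   98. ] 176.7847561301596 0.39605297613557827
t 1.8167 pos [ 422.5 -119.1  192.6] rot [ 3.141e+00  1.000e-03 -3.990e-01] F [ 0.5 -0.4  0.4] w 91.8 0.0
shift mm [  6.  -20.5 100.6] units [ 0.0075 -0.0256  0.1258] turn units [0.0003 0.0006 0.0009]
```

```bash
python3 -m inch '[0,0,0,0.0075,-0.026,0,-1, 0,0,0,0,0,0.03,-1, 0,0,0,0,0,0.04,-1, 0,0,0,0,0,0.03,-1, 0,0,0,0,0,0.022,-1, 0,0,0,0,0,0,-1, 0,0,0,0,0,0,1, 0,0,0,0,0,0,1, 0,0,0,0,0,0,1, 0,0,0,0,0,0,1]'
python3 -m inch '[0,0,0,0,0,0,1, 0,0,0,0,0,0,1, 0,0,0,0,0,0,1]'
python3 -c "
from h import *
to(436.3,-102.5,94)
snap('side','s1')
snap('wrist','w2')
import cv2
a=cv2.imread('pics/s1.png')[60:290,60:400];b=cv2.imread('pics/w2.png')
cv2.imwrite('pics/m1.png',np.hstack([cv2.resize(a,(444,300)),cv2.resize(b,(356,300))]))"
```

```text
time: 2.65
tool_pos: [436.9, -103.3, 96.5]
tcp_rot: [3.141, -0.003, -0.401]
contact_force: [0.2, -0.0, 0.8]
grip_width: 70.1
finger_force: 0.0
time: 2.9
tool_pos: [436.5, -102.8, 95.7]
tcp_rot: [3.142, -0.001, -0.401]
contact_force: [-0.3, 0.1, 1.1]
grip_width: 49.7
finger_force: 0.0
t 2.9 pos [ 436.5 -102.8   95.7] rot [ 3.142e+00 -1.000e-03 -4.010e-01] F [-0.3  0.1  1.1] w 49.7 0.0
shift mm [-0.2 -0.2  1.7] units [-0.0003 -0.0002  0.0021] turn units [ 0.0001 -0.0005 -0.0004]
side ['image', 'mtx', 'pose']
wrist ['image', 'mtx', 'pose']
```

View pics/m1.png

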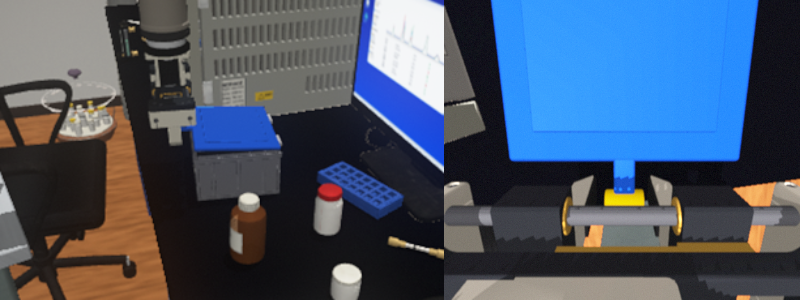

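The fingers straddle the yellow bar (wrist half, about (625,198)) and are still closing. I'll finish the grip.

```bash
python3 -m inch '[0,0,0,0,0,0.002,1, 0,0,0,0,0,0,1, 0,0,0,0,0,0,1, 0,0,0,0,0,0,1, 0,0,0,0,0,0,1, 0,0,0,0,0,0,1]'
python3 - <<'E'
from h import *
to(436.3,-102.5,94)
p=get_obs()['tool_pos']; z=p[2]+8; th=np.arcsin((z-90)/180-0)
# bar centre offset: shut z=94 -> 4mm above hinge height at angle 0
t0=np.arcsin((z-90)/180); print('phi0',t0,'theta',t0-4/180)
ph=np.linspace(t0,1.68,27); x=-180*np.cos(ph);zz=180*np.sin(ph)
for a,b,c in zip(ph[1:],np.diff(x)/800,-np.diff(zz)/800): print(a.round(3),b.round(4),c.round(4))
E
```

```text
time: 3.5
tool_pos: [435.7, -104.2, 93.5]
tcp_rot: [3.139, 0.0, -0.4]
contact_force: [-4.1, -8.8, -0.4]
grip_width: 30.0
finger_force: 30.0
t 3.5 pos [ 435.7 -104.2   93.5] rot [ 3.139  0.    -0.4  ] F [-4.1 -8.8 -0.4] w 30.0 30.0
shift mm [-0.1 -1.8 -0.5] units [-0.0001 -0.0022 -0.0006] turn units [0.0018 0.0003 0.0001]
phi0 0.06389934624509104 theta 0.041677124022868814
0.126 0.0013 -0.0139
0.188 0.0022 -0.0138
0.25 0.003 -0.0136
0.313 0.0039 -0.0134
0.375 0.0047 -0.0132
0.437 0.0055 -0.0128
0.499 0.0063 -0.0125
0.561 0.0071 -0.0121
0.623 0.0078 -0.0116
0.685 0.0085 -0.0111
0.748 0.0092 -0.0105
0.81 0.0098 -0.01
0.872 0.0104 -0.0093
0.934 0.011 -0.0087
0.996 0.0115 -0.008
1.058 0.012 -0.0072
1.121 0.0124 -0.0065
1.183 0.0128 -0.0057
1.245 0.0131 -0.0049
1.307 0.0134 -0.0041
1.369 0.0136 -0.0032
1.431 0.0138 -0.0024
1.494 0.0139 -0.0015
1.556 0.014 -0.0006
1.618 0.014 0.0002
1.68 0.0139 0.0011
```

```bash
python3 -m inch '[0,0,0,0.0013,0.002,-0.0139,1, 0,0,0,0.0022,0,-0.0138,1, 0,0,0,0.003,0,-0.0136,1, 0,0,0,0.0039,0,-0.0134,1, 0,0,0,0.0047,0,-0.0132,1, 0,0,0,0.0055,0,-0.0128,1, 0,0,0,0.0063,0,-0.0125,1, 0,0,0,0.0071,0,-0.0121,1]'
python3 -c "
from h import *
p=np.array([435.7,-104.2]);d=180*(np.cos(.064)-np.cos(.561))
to(p[0]+d*.921,p[1]-d*.389,90+180*np.sin(.561)-8)"
```

```text
time: 4.17
tool_pos: [461.7, -115.4, 177.8]
tcp_rot: [3.141, -0.002, -0.401]
contact_force: [6.6, -3.3, -10.2]
grip_width: 29.3
finger_force: 30.0
t 4.1667 pos [ 461.7 -115.4  177.8] rot [ 3.141e+00 -2.000e-03 -4.010e-01] F [  6.6  -3.3 -10.2] w 29.3 30.0
shift mm [-1.1 -0.2  0. ] units [-0.0014 -0.0002  0.    ] turn units [ 0.0001 -0.0011 -0.0006]
```

```bash
python3 -m inch '[0,0,0,0.0078,0,-0.0116,1, 0,0,0,0.0085,0,-0.0111,1, 0,0,0,0.0092,0,-0.0105,1, 0,0,0,0.0098,0,-0.01,1, 0,0,0,0.0104,0,-0.0093,1, 0,0,0,0.011,0,-0.0087,1, 0,0,0,0.0115,0,-0.008,1, 0,0,0,0.012,0,-0.0072,1, 0,0,0,0.0124,0,-0.0065,1]'
python3 -c "
from h import *
p=np.array([435.7,-104.2]);d=180*(np.cos(.064)-np.cos(1.121))
to(p[0]+d*.921,p[1]-d*.389,90+180*np.sin(1.121)-8)"
```

```text
time: 4.92
tool_pos: [528.1, -143.5, 242.5]
tcp_rot: [3.141, 0.005, -0.401]
contact_force: [0.5, 0.0, -9.5]
grip_width: 29.3
finger_force: 30.0
t 4.9167 pos [ 528.1 -143.5  242.5] rot [ 3.141  0.005 -0.401] F [ 0.5  0.  -9.5] w 29.3 30.0
shift mm [ 0.9 -0.2 -1.6] units [ 0.0011 -0.0003 -0.002 ] turn units [ 0.0002  0.0033 -0.0005]
```

```bash
python3 -m inch '[0,0,0,0.0128,0,-0.0057,1, 0,0,0,0.0131,0,-0.0049,1, 0,0,0,0.0134,0,-0.0041,1, 0,0,0,0.0136,0,-0.0032,1, 0,0,0,0.0138,0,-0.0024,1, 0,0,0,0.0139,0,-0.0015,1, 0,0,0,0.014,0,-0.0006,1, 0,0,0,0.014,0,0.0002,1, 0,0,0,0.0139,0,0.0011,1, 0,0,0,0,0,0,1]'
python3 -c "
from h import *
p=np.array([435.7,-104.2]);d=180*(np.cos(.064)-np.cos(1.68))
to(p[0]+d*.921,p[1]-d*.389,90+180*np.sin(1.68)-8)"
```

```text
time: 5.75
tool_pos: [619.7, -182.3, 259.7]
tcp_rot: [-3.142, 0.002, -0.401]
contact_force: [0.6, -0.6, -0.9]
grip_width: 29.6
finger_force: 30.0
t 5.75 pos [ 619.7 -182.3  259.7] rot [-3.142e+00  2.000e-03 -4.010e-01] F [ 0.6 -0.6 -0.9] w 29.6 30.0
shift mm [-0.7 -0.3 -1.2] units [-0.0009 -0.0004 -0.0015] turn units [-0.      0.0013 -0.0006]
```

```bash
python3 -m inch '[0,0,0,0,0,0,-1, 0,0,0,0,0,0,-1, 0,0,0,0,0,0,-1, 0,0,0,0,0,0,-1, 0,0,0,0,0,-0.01,-1, 0,0,0,0,0,-0.025,-1, 0,0,0,0,0,-0.025,-1, 0,0,0,0,0.03,0,-1, 0,0,0,0,0.05,0,-1, 0,0,0,0,0.05,0,-1]'
python3 -c "
from h import *
to(577,-377,190)"
```

```text
time: 6.58
tool_pos: [578.6, -277.6, 310.8]
tcp_rot: [3.141, -0.002, -0.398]
contact_force: [0.6, -0.3, 0.5]
grip_width: 90.1
finger_force: 0.0
t 6.5833 pos [ 578.6 -277.6  310.8] rot [ 3.141e+00 -2.000e-03 -3.980e-01] F [ 0.6 -0.3  0.5] w 90.1 0.0
shift mm [ 36.7  92.2 120.9] units [0.0459 0.1153 0.1511] turn units [ 0.0003 -0.0016  0.0016]
```

```bash
python3 -m inch '[0,0,0,0.01,0.035,0.02,-1, 0,0,0,0.01,0.03,0.03,-1, 0,0,0,0.01,0.025,0.04,-1, 0,0,0,0.01,0.015,0.04,-1, 0,0,0,0,0,0.02,-1, 0,0,0,0,0,0,-1, 0,0,0,0,0,0,-1, 0,0,0,0,0,0,-1]'
python3 -c "
from h import *
to(577,-377,42)
snap('wrist','w3');snap('side','s3')
a=cv2.imread('pics/s3.png');b=cv2.imread('pics/w3.png')
cv2.imwrite('pics/m2.png',np.hstack([cv2.resize(a,(400,300)),cv2.resize(b,(400,300))]))
im=b;hsv=cv2.cvtColor(im,cv2.COLOR_BGR2HSV);m=cv2.inRange(hsv,(0,150,60),(6,255,255))
n,l,st,ce=cv2.connectedComponentsWithStats(m);i=1+st[1:,4].argmax();print(st[i],ce[i],onz('w3',*ce[i],78))"
```

```text
time: 7.25
tool_pos: [576.2, -367.6, 191.7]
tcp_rot: [3.141, -0.003, -0.4]
contact_force: [-0.6, 0.4, 0.3]
grip_width: 91.8
finger_force: 0.0
t 7.25 pos [ 576.2 -367.6  191.7] rot [ 3.141e+00 -3.000e-03 -4.000e-01] F [-0.6  0.4  0.3] w 91.8 0.0
shift mm [  3.9   8.2 149.7] units [0.0049 0.0102 0.1871] turn units [ 0.0006 -0.0023 -0.0001]
wrist ['image', 'mtx', 'pose']
side ['image', 'mtx', 'pose']
[ 247  170   40   39 1053] [266.06077873 189.03988604] [ 578.2 -378.1   78. ]
```

View pics/m2.png

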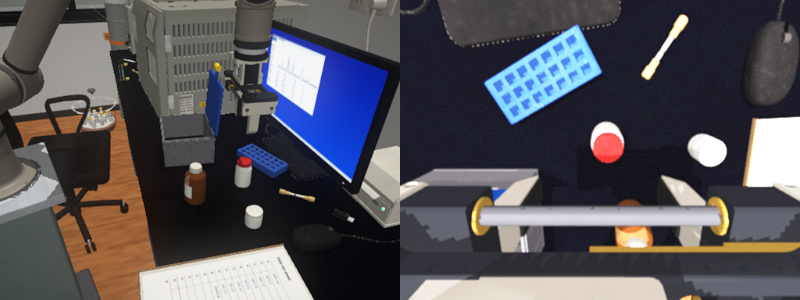

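The lid (side half, (215,100)) stands open with the case empty. In the wrist half the jar's red cap is at (607,147), between the fingers, with clear space around it.

```bash
python3 -m inch '[0,0,0,0.006,0.0115,0.02,-1, 0,0,0,0,0,0.04,-1, 0,0,0,0,0,0.045,-1, 0,0,0,0,0,0.04,-1, 0,0,0,0,0,0.027,-1, 0,0,0,0,0,0.015,-1, 0,0,0,0,0,0,-1, 0,0,0,0,0,0,1, 0,0,0,0,0,0,1, 0,0,0,0,0,0,1]'
python3 -m inch '[0,0,0,0,0,0,1, 0,0,0,0,0,0,1, 0,0,0,0,0,0,1, 0,0,0,0,0,0,1, 0,0,0,0,0,0,1, 0,0,0,0,0,0,1]'
python3 -c "
from h import *
to(577.5,-377.5,42)"
```

```text
time: 8.18
tool_pos: [577.2, -378.8, 41.9]
tcp_rot: [3.14, -0.004, -0.401]
contact_force: [-0.5, -0.3, 0.7]
grip_width: 75.9
finger_force: 0.0
time: 8.68
tool_pos: [576.2, -377.9, 39.7]
tcp_rot: [3.141, -0.0, -0.401]
contact_force: [-0.6, 0.0, 1.2]
grip_width: 42.4
finger_force: 30.0
t 8.6833 pos [ 576.2 -377.9   39.7] rot [ 3.141 -0.    -0.401] F [-0.6  0.   1.2] w 42.4 30.0
shift mm [ 1.  -0.9 -2.3] units [ 0.0013 -0.0011 -0.0028] turn units [ 0.0001 -0.0002 -0.0005]
```

```bash
python3 -m inch '[0,0,0,0,0,-0.01,1, 0,0,0,0,0,-0.03,1, 0,0,0,0,0,-0.04,1, 0,0,0,0,0,-0.04,1, 0,0,0,-0.02,0,-0.03,1, 0,0,0,-0.035,0,-0.015,1, 0,0,0,-0.04,0,0,1, 0,0,0,-0.04,0,0,1, 0,0,0,-0.035,0,0,1, 0,0,0,-0.016,0,0,1]'
python3 -c "
from h import *
to(513.6,-137.1,170)"
```

```text
time: 9.52
tool_pos: [436.2, -318.1, 172.1]
tcp_rot: [-3.141, 0.002, -0.401]
contact_force: [0.8, 0.5, -1.2]
grip_width: 42.6
finger_force: 30.0
t 9.5167 pos [ 436.2 -318.1  172.1] rot [-3.141e+00  2.000e-03 -4.010e-01] F [ 0.8  0.5 -1.2] w 42.6 30.0
shift mm [   0.7 -196.8    2.1] units [ 0.0009 -0.246   0.0027] turn units [-0.0003  0.0013 -0.0006]
```

```bash
python3 -m inch '[0,0,0,0,-0.015,0,1, 0,0,0,0,-0.03,0,1, 0,0,0,0,-0.04,0,1, 0,0,0,0,-0.045,0,1, 0,0,0,0,-0.045,0,1, 0,0,0,0,-0.035,0,1, 0,0,0,0,-0.025,0,1, 0,0,0,0,-0.011,0,1, 0,0,0,0,0,0,1, 0,0,0,0,0,0,1]'
python3 -c "
from h import *
to(513.6,-137.1,46)
snap('top','t4');snap('side','s4')
a=cv2.imread('pics/s4.png')[60:270,130:410];b=cv2.imread('pics/t4.png')[90:300,60:340]
cv2.imwrite('pics/m3.png',np.hstack([cv2.resize(a,(400,300)),cv2.resize(b,(400,300))]))"
```

```text
time: 10.35
tool_pos: [516.1, -138.8, 171.6]
tcp_rot: [3.141, -0.0, -0.4]
contact_force: [0.3, -1.0, -2.1]
grip_width: 42.3
finger_force: 30.0
t 10.35 pos [ 516.1 -138.8  171.6] rot [ 3.141 -0.    -0.4  ] F [ 0.3 -1.  -2.1] w 42.3 30.0
shift mm [ -3.   -0.7 125.6] units [-0.0037 -0.0009  0.157 ] turn units [ 0.0004 -0.0002  0.0002]
top ['image', 'mtx', 'pose']
side ['image', 'mtx', 'pose']
```

View pics/m3.png

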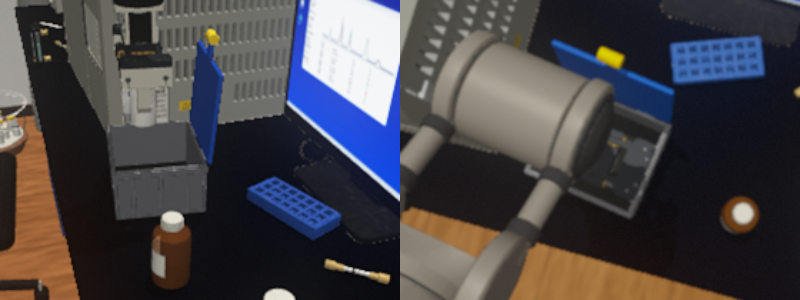

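The jar hangs over the open case in both views, with the lid well behind the gripper. I'll lower it in two stages and check the force between them.

```bash
python3 -m inch '[0,0,0,-0.004,-0.001,0.01,1, 0,0,0,0,0,0.025,1, 0,0,0,0,0,0.03,1, 0,0,0,0,0,0.03,1, 0,0,0,0,0,0.025,1, 0,0,0,0,0,0.015,1, 0,0,0,0,0,0.008,1, 0,0,0,0,0,0.004,1, 0,0,0,0,0,0,1]'
python3 -c "
from h import *
to(513.6,-137.1,45)"
```

```text
time: 11.2
tool_pos: [512.9, -137.1, 53.5]
tcp_rot: [3.141, 0.001, -0.402]
contact_force: [0.3, 0.1, -1.4]
grip_width: 42.4
finger_force: 30.0
t 11.2 pos [ 512.9 -137.1   53.5] rot [ 3.141e+00  1.000e-03 -4.020e-01] F [ 0.3  0.1 -1.4] w 42.4 30.0
shift mm [ 0.7 -0.3  8.5] units [ 0.0009 -0.0004  0.0106] turn units [ 0.0001  0.0005 -0.0011]
```

```bash
python3 -m inch '[0,0,0,0,0,0.004,1, 0,0,0,0,0,0.003,1, 0,0,0,0,0,0.002,1, 0,0,0,0,0,0.001,1, 0,0,0,0,0,0,1]'
python3 -c "
from h import *
to(513.6,-137.1,45)"
```

```text
time: 11.62
tool_pos: [513.3, -136.6, 46.0]
tcp_rot: [3.142, -0.0, -0.401]
contact_force: [-1.0, 0.5, -1.1]
grip_width: 42.7
finger_force: 30.0
t 11.6167 pos [ 513.3 -136.6   46. ] rot [ 3.142 -0.    -0.401] F [-1.   0.5 -1.1] w 42.7 30.0
shift mm [0.5 0.3 1. ] units [0.0006 0.0004 0.0013] turn units [ 0.     -0.0002 -0.0004]
```

```bash
python3 -m inch '[0,0,0,0,0,0.001,1, 0,0,0,0,0,0.001,1, 0,0,0,0,0,0,1]'; python3 -m inch '[0,0,0,0,0,0.001,1, 0,0,0,0,0,0,1]'
```

```text
time: 11.87
tool_pos: [513.4, -136.7, 44.7]
tcp_rot: [3.142, -0.001, -0.401]
contact_force: [0.7, -0.3, 2.4]
grip_width: 42.6
finger_force: 30.0
time: 12.03
tool_pos: [513.6, -136.7, 44.6]
tcp_rot: [3.141, -0.001, -0.401]
contact_force: [-2.7, 0.6, 8.1]
grip_width: 43.0
finger_force: 30.0
```

Floor contact shows as 8 N. I'll release part way and raise straight up.

```bash
python3 -m inch '[0,0,0,0,0,-0.001,1, 0,0,0,0,0,0,-0.55, 0,0,0,0,0,0,-0.55, 0,0,0,0,0,0,-0.55, 0,0,0,0,0,0,-0.55, 0,0,0,0,0,0,-0.55, 0,0,0,0,0,0,-0.55]'; python3 -m inch '[0,0,0,0,0,-0.01,-0.55, 0,0,0,0,0,-0.03,-0.55, 0,0,0,0,0,-0.04,-0.55, 0,0,0,0,0,-0.045,-0.55, 0,0,0,-0.03,0,-0.05,-0.55, 0,0,0,-0.03,0,-0.05,-0.55, 0,0,0,0,0,-0.03,-0.55, 0,0,0,0,0,0,-0.55, 0,0,0,0,0,0,-0.55]'
python3 -c "
from h import *
to(619.7,-182.3,320)
c=snap('wrist','w5');snap('side','s5')
a=cv2.imread('pics/s5.png');b=cv2.imread('pics/w5.png')
cv2.imwrite('pics/m4.png',np.hstack([cv2.resize(a,(400,300)),cv2.resize(b,(400,300))]))"
```

```text
time: 12.62
tool_pos: [513.2, -136.7, 44.2]
tcp_rot: [3.141, 0.0, -0.401]
contact_force: [0.4, -0.2, 0.0]
grip_width: 71.3
finger_force: 0.0
time: 13.37
tool_pos: [474.3, -120.1, 241.8]
tcp_rot: [3.141, -0.005, -0.401]
contact_force: [-0.9, -0.9, 0.2]
grip_width: 71.4
finger_force: 0.0
t 13.3667 pos [ 474.3 -120.1  241.8] rot [ 3.141 -0.005 -0.401] F [-0.9 -0.9  0.2] w 71.4 0.0
shift mm [158.5   0.6 -77.4] units [ 0.1982  0.0007 -0.0968] turn units [ 0.0001 -0.003  -0.0004]
wrist ['image', 'mtx', 'pose']
side ['image', 'mtx', 'pose']
```

View pics/m4.png

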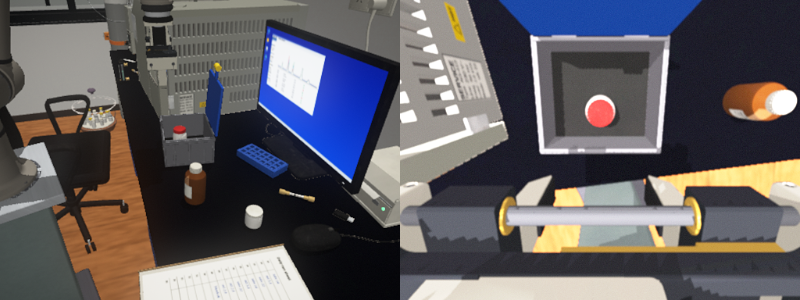

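The jar stands upright inside the case (wrist half, (600,110)) and the lid is still open. Next is to go back to the bar from above.

```bash
python3 -m inch '[0,0,0,0,0,-0.03,-0.55, 0,0,0,0,0,-0.045,-0.55, 0,0,0,0.02,0,-0.022,-0.55, 0,0,0,0.04,0,0,-0.55, 0,0,0,0.045,0,0,-0.55, 0,0,0,0.04,0,0,-0.55, 0,0,0,0.03,0,0,-0.55, 0,0,0,0.02,0.001,0,-0.55, 0,0,0,0,0,0,-0.55, 0,0,0,0,0,0,-0.55]'
python3 -c "
from h import *
to(619.7,-182.3,259.7)"
```

```text
time: 14.3
tool_pos: [616.9, -181.6, 314.6]
tcp_rot: [3.142, 0.005, -0.401]
contact_force: [-0.3, 0.4, -0.0]
grip_width: 70.8
finger_force: 0.0
t 14.3 pos [ 616.9 -181.6  314.6] rot [ 3.142  0.005 -0.401] F [-0.3  0.4 -0. ] w 70.8 0.0
shift mm [ 3.1 -0.4 54.9] units [ 0.0039 -0.0005  0.0686] turn units [ 0.      0.0031 -0.0006]
```

```bash
python3 -m inch '[0,0,0,0.004,0,0.01,-0.55, 0,0,0,0,0,0.025,-0.55, 0,0,0,0,0,0.022,-0.55, 0,0,0,0,0,0.01,-0.55, 0,0,0,0,0,0,1, 0,0,0,0,0,0,1, 0,0,0,0,0,0,1, 0,0,0,0,0,0,1, 0,0,0,0,0,0,1, 0,0,0,0,0,0,1]'; python3 -m inch '[0,0,0,0,0,0,1, 0,0,0,0,0,0,1, 0,0,0,0,0,0,1, 0,0,0,0,0,0,1]'
python3 - <<'E'
from h import *
to(619.7,-182.3,259.7)
p=get_obs()['tool_pos']
h=np.array([601.1,-174.1]); e=np.array([np.cos(.4),-np.sin(.4)])
print('x from hinge',(p[:2]-h)@e, 'z', p[2]+8-90)
t0=np.arctan2(p[2]+8-90,-(p[:2]-h)@e);print(t0)
ph=np.linspace(t0,0.0222,29);x=-180*np.cos(ph);zz=180*np.sin(ph)
for a,b,c in zip(ph[1:],np.diff(x)/800,-np.diff(zz)/800): print(a.round(3),b.round(4),c.round(4))
E
```

```text
time: 15.13
tool_pos: [620.2, -182.8, 264.5]
tcp_rot: [3.141, -0.001, -0.401]
contact_force: [0.6, -0.4, 0.2]
grip_width: 35.8
finger_force: 0.0
time: 15.47
tool_pos: [620.3, -182.5, 264.3]
tcp_rot: [-3.141, -0.001, -0.4]
contact_force: [0.1, 2.5, 2.9]
grip_width: 30.0
finger_force: 30.0
t 15.4667 pos [ 620.3 -182.5  264.3] rot [-3.141e+00 -1.000e-03 -4.000e-01] F [0.1 2.5 2.9] w 30.0 30.0
shift mm [-0.6  0.1  4.6] units [-0.0008  0.0001  0.0058] turn units [-0.0002 -0.0006 -0.0003]
x from hinge 20.940113162899692 z 182.30331376977455
1.6851592637504318
1.626 -0.0133 -0.0011
1.566 -0.0134 -0.0003
1.507 -0.0134 0.0005
1.448 -0.0133 0.0012
1.388 -0.0132 0.002
1.329 -0.0131 0.0028
1.269 -0.0129 0.0036
1.21 -0.0126 0.0043
1.151 -0.0124 0.0051
1.091 -0.012 0.0058
1.032 -0.0117 0.0065
0.972 -0.0113 0.0072
0.913 -0.0108 0.0079
0.854 -0.0103 0.0085
0.794 -0.0098 0.0091
0.735 -0.0092 0.0096
0.676 -0.0087 0.0102
0.616 -0.008 0.0107
0.557 -0.0074 0.0111
0.497 -0.0067 0.0115
0.438 -0.006 0.0119
0.379 -0.0053 0.0123
0.319 -0.0046 0.0126
0.26 -0.0038 0.0128
0.2 -0.003 0.013
0.141 -0.0023 0.0132
0.082 -0.0015 0.0133
0.022 -0.0007 0.0133
```

```bash
python3 -m inch '[0,0,0,-0.0133,0,-0.0011,1, 0,0,0,-0.0134,0,-0.0003,1, 0,0,0,-0.0134,0,0.0005,1, 0,0,0,-0.0133,0,0.0012,1, 0,0,0,-0.0132,0,0.002,1, 0,0,0,-0.0131,0,0.0028,1, 0,0,0,-0.0129,0,0.0036,1, 0,0,0,-0.0126,0,0.0043,1, 0,0,0,-0.0124,0,0.0051,1]'
python3 -c "
from h import *
p=np.array([620.3,-182.5]);d=180*(np.cos(1.685)-np.cos(1.151))
to(p[0]+d*.921,p[1]-d*.389,264.3+180*(np.sin(1.151)-np.sin(1.685)))"
```

```text
time: 16.22
tool_pos: [534.1, -146.1, 250.2]
tcp_rot: [-3.141, -0.004, -0.401]
contact_force: [3.7, 1.2, 3.0]
grip_width: 29.9
finger_force: 30.0
t 16.2167 pos [ 534.1 -146.1  250.2] rot [-3.141 -0.004 -0.401] F [3.7 1.2 3. ] w 29.9 30.0
shift mm [-0.3  0.   0.4] units [-0.0003  0.      0.0004] turn units [-0.0003 -0.0026 -0.0004]
```

```bash
python3 -m inch '[0,0,0,-0.012,0,0.0058,1, 0,0,0,-0.0117,0,0.0065,1, 0,0,0,-0.0113,0,0.0072,1, 0,0,0,-0.0108,0,0.0079,1, 0,0,0,-0.0103,0,0.0085,1, 0,0,0,-0.0098,0,0.0091,1, 0,0,0,-0.0092,0,0.0096,1, 0,0,0,-0.0087,0,0.0102,1, 0,0,0,-0.008,0,0.0107,1, 0,0,0,-0.0074,0,0.0111,1]'
python3 -c "
from h import *
p=np.array([620.3,-182.5]);d=180*(np.cos(1.685)-np.cos(.557))
to(p[0]+d*.921,p[1]-d*.389,264.3+180*(np.sin(.557)-np.sin(1.685)))"
```

```text
time: 17.05
tool_pos: [459.8, -114.6, 180.3]
tcp_rot: [-3.141, -0.0, -0.401]
contact_force: [-1.1, 2.4, 5.3]
grip_width: 29.6
finger_force: 30.0
t 17.05 pos [ 459.8 -114.6  180.3] rot [-3.141 -0.    -0.401] F [-1.1  2.4  5.3] w 29.6 30.0
shift mm [ 1.   0.1 -0.3] units [ 0.0012  0.0001 -0.0004] turn units [-0.0001 -0.0002 -0.0004]
```

```bash
python3 -m inch '[0,0,0,-0.0067,0,0.0115,1, 0,0,0,-0.006,0,0.0119,1, 0,0,0,-0.0053,0,0.0123,1, 0,0,0,-0.0046,0,0.0126,1, 0,0,0,-0.0038,0,0.0128,1, 0,0,0,-0.0020,0,0.008,1, 0,0,0,-0.0012,0,0.005,1, 0,0,0,0,0,0,1]'
python3 -c "
from h import *
p=np.array([620.3,-182.5]);d=180*(np.cos(1.685)-np.cos(.022))
to(p[0]+d*.921,p[1]-d*.389,264.3+180*(np.sin(.022)-np.sin(1.685)))"
```

```text
time: 17.72
tool_pos: [437.7, -105.3, 120.0]
tcp_rot: [-3.141, 0.003, -0.401]
contact_force: [-2.5, 4.7, -0.2]
grip_width: 29.8
finger_force: 30.0
t 17.7167 pos [ 437.7 -105.3  120. ] rot [-3.141e+00  3.000e-03 -4.010e-01] F [-2.5  4.7 -0.2] w 29.8 30.0
shift mm [-2.1  0.1 30.6] units [-0.0026  0.0001  0.0382] turn units [-0.0002  0.0017 -0.0005]
```

```bash
python3 -m inch '[0,0,0,-0.0007,0,0.004,1, 0,0,0,-0.0006,0,0.005,1, 0,0,0,-0.0005,0,0.005,1, 0,0,0,-0.0004,0,0.005,1, 0,0,0,-0.0003,0,0.005,1, 0,0,0,-0.0002,0,0.004,1, 0,0,0,0,0,0.003,1, 0,0,0,0,0,0.003,1, 0,0,0,0,0,0.002,1, 0,0,0,0,0,0,1]'
```

```text
time: 18.55
tool_pos: [434.9, -104.1, 91.4]
tcp_rot: [-3.141, 0.005, -0.401]
contact_force: [-5.7, 5.4, -1.4]
grip_width: 29.6
finger_force: 30.0
```

```bash
python3 -m inch '[0,0,0,0,0,0.002,1, 0,0,0,0,0,0.002,1, 0,0,0,0,0,0,1]';python3 -m inch '[0,0,0,0,0,0.002,1, 0,0,0,0,0,0.001,1, 0,0,0,0,0,0,1]'
```

```text
time: 18.8
tool_pos: [434.9, -104.1, 88.2]
tcp_rot: [-3.141, 0.005, -0.401]
contact_force: [-5.4, 5.4, -1.2]
grip_width: 29.8
finger_force: 30.0
time: 19.05
tool_pos: [434.9, -104.1, 86.9]
tcp_rot: [-3.142, 0.004, -0.4]
contact_force: [-9.9, 7.3, 12.6]
grip_width: 29.4
finger_force: 30.0
```

```bash
python3 -m inch '[0,0,0,0,0,0.001,1, 0,0,0,0,0,0,1]';python3 -m inch '[0,0,0,0,0,0.001,1, 0,0,0,0,0,0,1]'
```

```text
time: 19.22
tool_pos: [434.9, -104.1, 86.8]
tcp_rot: [3.142, 0.004, -0.4]
contact_force: [-10.1, 8.4, 20.1]
grip_width: 29.4
finger_force: 30.0
time: 19.38
tool_pos: [435.0, -104.1, 86.6]
tcp_rot: [3.142, 0.003, -0.4]
contact_force: [-12.6, 8.2, 27.2]
grip_width: 29.7
finger_force: 30.0
```

The position holds while the force climbs steeply, so the lid is on its stop. I'll unload, release and retreat.

```bash
python3 -m inch '[0,0,0,-0.002,0,-0.002,1, 0,0,0,0,0,0,1, 0,0,0,0,0,0,-1, 0,0,0,0,0,0,-1, 0,0,0,0,0,0,-1, 0,0,0,0,0,0,-1, 0,0,0,0,0,0,-1, 0,0,0,0,0,0,-1]'; python3 -m inch '[0,0,0,0,0,-0.01,-1, 0,0,0,0,0,-0.03,-1, 0,0,0,0,0,-0.04,-1, 0,0,0,0,0.01,-0.05,-1, 0,0,0,0,0.04,-0.04,-1, 0,0,0,0,0.05,0,-1, 0,0,0,0,0.05,0,-1, 0,0,0,0,0.05,0,-1, 0,0,0,0,0.04,0,-1, 0,0,0,0,0,0,-1]'
python3 -c "
from h import *
snap('side','s6');snap('top','t6')
a=cv2.imread('pics/s6.png')[100:280,150:390];b=cv2.imread('pics/t6.png')[100:280,120:360]
cv2.imwrite('pics/m5.png',np.hstack([cv2.resize(a,(400,300)),cv2.resize(b,(400,300))]))"
```

```text
time: 20.05
tool_pos: [435.2, -104.6, 86.3]
tcp_rot: [3.141, -0.0, -0.401]
contact_force: [0.4, 0.5, -0.6]
grip_width: 65.0
finger_force: 0.0
time: 20.88
tool_pos: [359.4, -283.5, 220.6]
tcp_rot: [3.139, -0.001, -0.406]
contact_force: [0.2, 0.5, 1.0]
grip_width: 92.1
finger_force: 0.0
side ['image', 'mtx', 'pose']
top ['image', 'mtx', 'pose']
```

View pics/m5.png

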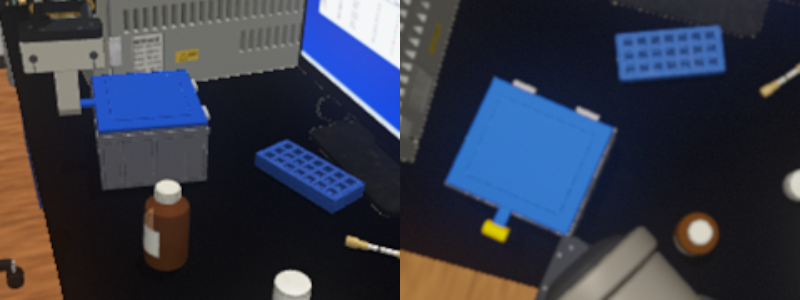

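The lid lies flat and shut in both views, and the robot is clear of everything.

```bash
python3 -c "
from h import *
print(close_job())"
```

```text
the job is handed in; nothing more can be done
None
```

Job handed in at about 21 s: the lid was swung wide open and stayed there, the jar was set down upright on the case floor, and the lid was lowered gently onto its stop; the hand-in call returned no verdict.

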